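# Seat the drill-guide plate on its locating pins

### The arm

A 6-joint arm with a two-finger parallel gripper is mounted at the origin on the work surface. World frame = base frame: x ahead of the robot, y to its left, z up, the work surface at z = 0. Lengths are in mm, angles in rad, forces in N, time in s.
With the tool pointing down it reaches from about 425 to 1125 mm from the base axis. Payload 14.9 kg.
Tool frame: the origin (TCP) lies midway between the tips of the shut fingers; the grasp point (between the pads) lies env.grip_depth behind it (env.grip_depth is the distance from the TCP to the grasp point, in mm); z points along the fingers, y is the line along which they close (so a half turn about z gives the same grasp; the last joint's range is limited). The gripper opens to 91 mm and grips with 3 to 60 N. Pads are 32 mm wide; open, the fingers measure 118 mm over their backs; the gripper's body (76 mm by 178 mm) begins 60 mm behind the grasp point.
Start: joints at [1.243, 0.379, 1.734, -0, 1.028, -0.033], TCP at [203.391, 669.813, 213.932] pointing down, gripper open.
Joint ranges: [-2.77, 2.77], [-0.74, 2.19], [0, 2.66], [-1.06, 4.2], [0.31, 2.87], [-3.08, 3.08]. Speed limits (rad/s): [1.89, 1.89, 2.39, 3.14, 3.14, 3.14].

### API

Orientations are given as a unit quaternion [x, y, z, w].
In Python, from cell import env, set_gripper, eyes gives the robot as it stands. Calls block until the motion is done:
- env.move_pose(position, orientation): joint-space move of the TCP to a pose.
- env.move_l(position, frame=None, max_speed=150, guard=None): straight line of the TCP; frame=None keeps the orientation; max_speed is the mean speed in mm/s. With guard (N) it stops when the force on the tool has changed by that much, and returns True; else False.
- env.move_j(angles): joint-space move.
- set_gripper(opening, effort=None): finger opening in mm; effort is the grip in N (None keeps the last); returns when the fingers have stopped.
- env.wait(seconds).
- env.ik(position, orientation): joint angles nearest the present ones, or None.
- env.sense(): the state.
- eyes.grab_frame(name): name is "scene" or "top" or "wrist"; returns a dict with "color" (420x560x3 uint8, blue, green, red), "intrinsics" (3x3 intrinsics, pixels), "rvec" (rotation vector, rad) and "tvec" (3), from world to camera coordinates, as OpenCV has them. Camera axes: x right, y down, z forward; pixel columns grow to the right and rows downward; lengths in mm; the calibration is good to about 2 mm. A picture is of the moment at which its call begins. There is no depth.
A pose or a line that the arm cannot do raises env.IKError and nothing moves.
- env.hand_in(): hands the job in; it is judged then, once.
The state is a dict: "time": time; "joint_positions": joint angles; "joint_vel": joint speeds; "tau": joint torques, N m; "tool_pos": TCP position; "orientation": TCP orientation; "wrist_force": force on the tool from outside, world axes, zero at the start; "moment": the same for the moment, N m; "finger_gap": finger opening in mm; "gripper_force": force on a finger pad.
Only numpy, scipy, OpenCV 4.12 (cv2) and the standard library are available. Lean on these libraries where they do the work, as an engineer would, in place of code of your own. Each camera call takes 0.05 s, during which the arm holds its last target. There are 200 camera calls.

### The job

Nudge the loose aluminium drill-guide plate sideways off the raised ledge of the drilling fixture, using only the fingertips or the outsides of the fingers, until its two holes drop over the two locating pins and it lies flat and fully down on the fixture bed. Push it gently, never lift it, leave the other things on the bench where they are, and finish clear of everything.

Things in the scene. Friction and masses are not known exactly. Their poses are not given: they have to be found in the camera images.
- fixture: Drilling fixture fixed to the bench, 180 mm (x) by 225 mm (y). Origin: bench level, below the centre of the plate's seated place. z up; the plate slides in along -y, from the raised ledge to the low bed. Bed: grey steel strips beside a flush wooden workpiece, top at z = 15 mm, x -90..90, y -55..49 mm. No walls or stops. Seated, the plate's frame is this frame raised 15 mm.
- seat (a point): Point on the bed top (15 mm above the bench) where the centre of the plate's underside belongs; axes as the fixture's.
- ledge (a point): Centre of the top of the raised parking ledge: top at z = 24 mm (9 mm above the bed), spanning fixture x -90..90, y 49..170 mm. Seated, the plate's top stands 3 mm above this ledge and its trailing edge 4 mm from it.
- pin_far (a point): Centre of the flat tip of the steel locating pin at fixture (47, 6, 23) mm. Pin: 10 mm across at the foot, tapering from 3 mm above the bed to a 5 mm flat tip, 8 mm above the bed and 1 mm below the ledge top.
- pin_near (a point): The same for the other pin, alike, at fixture (-47, 6, 23) mm.
- plate: Loose aluminium drill-guide plate, 130 mm (x) by 90 mm (y) by 12 mm, about 0.4 kg. Origin: centre of the underside, z up. Two plain 13 mm through holes; two steel drill bushes, 16 mm across, 4 mm proud, at x = -16 and 16 mm, y = 0. Starts flat on the ledge, 65 to 95 mm from the seat along fixture +y, up to 12 mm to either side, turned up to 0.2 rad. Too large for the gripper to span.
- trailing_edge (a point): Middle of the plate's trailing (+y) edge, on the underside, at plate (0, 45) mm. Pushed in along fixture -y, the plate slides from the ledge onto the pin tips, then drops 9 mm once the holes are over the pins (within about 4 mm) and this edge has left the ledge.
- hole_far (a point): Centre of the plate's hole at plate (47, 6) mm, on the underside.
- hole_near (a point): Centre of the plate's hole at plate (-47, 6) mm, on the underside.
- spray_can: Bystander: blue spray can, 60 mm across, 170 mm tall, standing. Origin: centre of its underside.
- pipe_collar: Bystander: steel pipe collar, 56 mm across, 35 mm tall, standing. Origin: centre of its underside.
- wrench: Bystander: open wrench about 180 mm long, lying flat along its own x. Origin near its middle.
- offcut: Bystander: wood offcut, 50 x 110 x 30 mm, lying beside the fixture. Origin: centre of its underside.
Not all that is in view belongs to the job. Of the things like the plate, leave any that is purple; of the rest the larger one is meant.

How it is judged (in metres and radians):
At the end, for the whole second after the job is handed in: The plate lies still and flat on the fixture bed with both holes over the pins: its origin within 4 mm sideways and 2 mm in height of the seat, tilt under 0.03 rad, square to the fixture within 0.06 rad (horizontal distance between plate and seat below 0.004 m and z of plate in the frame of seat below 0.002 m and angle between plate's own z axis and vertical below 0.03 rad and angle between the x axis of plate and the x axis of fixture, either way round below 0.06 rad and linear speed of plate below 0.01 m/s); the robot touches nothing.
It fails at once if the plate is lifted (its centre rises more than 8 mm above the ledge level) (z of plate in the frame of seat above 0.017 m).
It fails at once if the plate is pushed with the arm or the gripper's body instead of the fingers (contact force between the arm and plate above 2 N).
It fails at once if the plate is forced: the fingers press on it with more than 40 N (contact force between the fingers and plate above 40 N).
It fails at once if a bystander is moved more than 20 mm (distance of any of spray_can, pipe_collar, wrench, offcut from where it was at the start of the episode above 0.02 m).
It also fails if it takes over 64 s, if anything falls off the work surface, if the arm or the gripper's body presses on something with over 40 N, if the wrist force passes 120 N, or if a joint passes its speed limit or range.

## Working session

There is one attempt and no reset: what is moved stays moved. The work goes in short steps, each a Python script; the robot and the scene stay as the last script left them, time stands still between calls to the robot, and variables do not carry over. Pictures are saved under pics/ and viewed, at most 10 in all, crops included, and the job is handed in when it is done.

```bash
mkdir -p pics; ls; python3 - <<'E'
from cell import env,set_gripper,eyes
import cv2,numpy as np
for n in("scene","top"):
    f=eyes.grab_frame(n); cv2.imwrite(f"pics/{n}0.png",f["color"])
    R=cv2.Rodrigues(f["rvec"])[0];print(n,-R.T@np.ravel(f["tvec"]),f["intrinsics"][0],R[2])
s=env.sense();print(s["time"],s["orientation"],env.grip_depth,s["finger_gap"])
E
```

```text
pics
scene [1198.1481259   465.92559915  736.53730922] [410.90785725   0.         278.92788612] [-0.61714566 -0.47031252 -0.63082277]
top [ 343.39318513  -22.200357   1242.44853132] [510.85155082   0.         279.44060734] [ 0.1899171  -0.00352312 -0.98179381]
0.1 [ 1.46880686e-01  9.89154087e-01 -4.97234414e-04 -9.95801737e-05] 18.8 91.03309112978897
```

View pics/scene0.png

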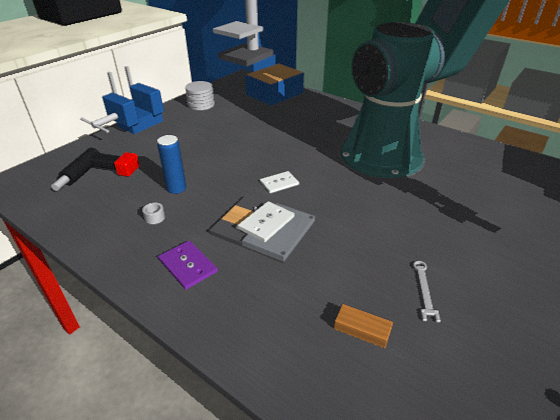

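View pics/top0.png

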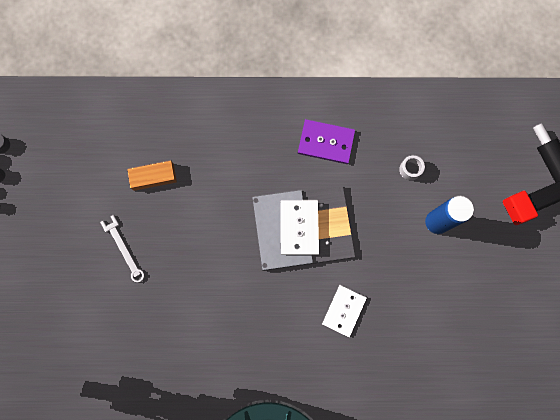

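The top view shows three plates. The purple one at (327,141) is excluded, and the white one at (345,311) is small and on the bench. The larger white one at (300,227), on the fixture's grey ledge, is the target. The bed, with its wood strip, is to its right. I'll check that choice in a close crop.

```bash
python3 - <<'E'
import cv2
i=cv2.imread("pics/top0.png")[175:285,240:370]
cv2.imwrite("pics/c0.png",cv2.resize(i,None,fx=5,fy=5,interpolation=cv2.INTER_CUBIC))
E
```

```text
(no output)
```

View pics/c0.png

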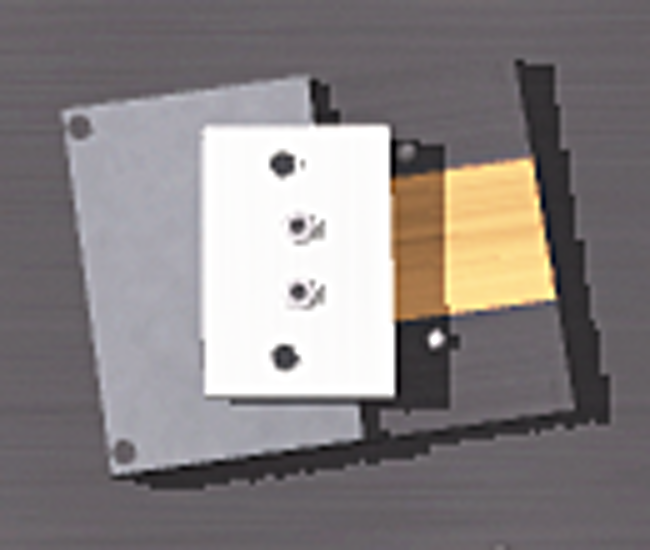

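The crop confirms it: a large white plate on the grey ledge, bushes to the right of the holes, with the pins at crop (405,152) and (436,340). Next I'll fit the poses.

```bash
cat > h.py <<'E'
import cv2,numpy as np
from scipy.optimize import least_squares
def proj(f,P): return cv2.projectPoints(np.float64(P),np.float64(f["rvec"]),np.float64(f["tvec"]),f["intrinsics"],None)[0][:,0]
def w(p,P):
    P=np.float64(P);c,s=np.cos(p[2]),np.sin(p[2])
    return np.c_[P[:,:2]@np.array([[c,s],[-s,c]])+p[:2],P[:,2]]
def fit(f,P,px,p0):
    r=least_squares(lambda p:(proj(f,w(p,P))-px).ravel(),p0,x_scale=[100,100,1],loss="soft_l1");return r.x,np.round(r.fun.reshape(-1,2),1)
FIX=[(90,170,24),(-90,170,24),(90,49,24),(-90,49,24),(90,-55,15),(-90,-55,15),(47,6,23),(-47,6,23)]
def PL(z): return [(65,45,z),(65,-45,z),(-65,-45,z),(-65,45,z),(47,6,z),(-47,6,z)]
E
python3 - <<'E'
from cell import env,eyes
from h import *
f=eyes.grab_frame("top")
o=lambda a:(np.array(a)+.5)/5-.5+[240,175]
F,r=fit(f,FIX,o([(62,110),(112,475),(310,77),(365,437),(518,62),(578,410),(405,152),(436,340)]),[550,0,0]);print(F,r.tolist())
P,r=fit(f,PL(36),o([(202,125),(390,125),(394,397),(204,397),(283,163),(285,357)]),[550,0,0]);print(P,r.tolist())
c,s=np.cos(F[2]),np.sin(F[2]);print(np.array([[c,s],[-s,c]])@(P-F)[:2],P[2]-F[2])
h=eyes.grab_frame("wrist");R=cv2.Rodrigues(h["rvec"])[0];cp=-R.T@np.ravel(h["tvec"]);s=env.sense()
from scipy.spatial.transform import Rotation as Q
print(Q.from_quat(s["orientation"]).inv().apply(cp-s["tool_pos"]),Q.from_quat(s["orientation"]).inv().apply(R[2]),h["intrinsics"][0])
for p in [(600,-60)]: print(proj(f,[[600,-100,0],[700,-100,0],[600,-200,0]]))
E
```

```text
[ 5.55249998e+02 -1.41180791e+02  1.39336220e-01] [[0.4, -0.0], [0.0, 0.1], [-0.3, -0.0], [-0.3, 0.7], [-0.5, -1.8], [-0.5, 0.6], [0.7, -0.3], [0.5, -0.0]]
[ 5.44793384e+02 -7.34816513e+01  4.43727286e-03] [[0.1, 0.4], [-0.2, 0.3], [-0.1, -0.5], [-0.1, -0.4], [0.1, 0.1], [0.1, 0.0]]
[-0.95282395 68.49530253] -0.13489894751525786
[  77.38094737   -0.88578006 -170.37477747] [-2.73339738e-01  6.93421003e-04  9.61917308e-01] [302.31671425   0.         281.17798606]
[[308.97799577 206.98339633]
 [308.59959381 168.13160426]
 [349.21969763 207.07169814]]
```

```bash
cat >> h.py <<'E'
from scipy.spatial.transform import Rotation as Q
F=np.array([555.25,-141.18,0.1393])
def quat(th=0.):
    a=F[2]+th;c,s=np.cos(a),np.sin(a)
    return Q.from_matrix(np.array([[-s,c,0],[c,s,0],[0,0,-1.]])).as_quat()
def fx(x,y,z): return w(F,[(x,y,z)])[0]
E
python3 - <<'E'
from cell import env,eyes,set_gripper
from h import *
p=fx(0,155,210); j=env.ik(p,quat()); print(j)
env.move_pose(p,quat()); set_gripper(85)
f=eyes.grab_frame("wrist"); cv2.imwrite("pics/w1.png",cv2.resize(f["color"],(800,600),interpolation=cv2.INTER_CUBIC))
print(env.sense()["time"],env.sense()["tool_pos"],env.sense()["wrist_force"])
E
```

```text
[-2.05812639e-02  1.22151570e-01  2.07175532e+00 -4.44089210e-16
  9.47685760e-01 -1.59881264e-01]
3.1833 [533.73496387  12.42451852 209.99307199] [ 0.41472694  0.16104609 -0.0953165 ]
```

View pics/w1.png

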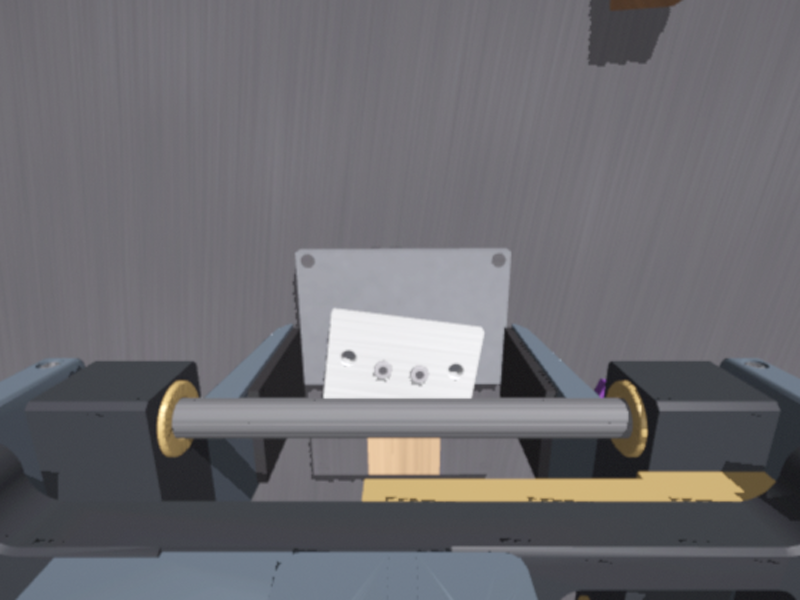

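The wrist view shows the ledge's back corners at (296,250) and (511,250), the plate's trailing corners at (332,309) and (483,327), and its holes at (348,357) and (456,371). I'll cross-check the fits with these, then start the push in steps.

```bash
cat >> h.py <<'E'
def rel(P):
    c,s=np.cos(F[2]),np.sin(F[2]);return np.r_[np.array([[c,s],[-s,c]])@(P-F)[:2],P[2]-F[2]].round(3)
E
python3 - <<'E'
from cell import env,eyes,set_gripper
from h import *
f=eyes.grab_frame("wrist")
o=lambda a:(np.array(a)+.5)*.7-.5
A,r=fit(f,[FIX[1],FIX[0],FIX[3],FIX[2]],o([(296,249),(511,249),(303,384),(501,384)]),F);print("fix",A,rel(A),r.tolist())
p=PL(36);P,r=fit(f,[p[3],p[0],p[5],p[4]],o([(332,309),(483,327),(348,357),(456,371)]),F);print("plate",P,rel(P),r.tolist())
env.move_l(fx(0,155,30),max_speed=100)
g=env.move_l(fx(0,45+16+54,30),max_speed=40,guard=12)
s=env.sense();print(g,s["time"],s["tool_pos"],s["wrist_force"])
f=eyes.grab_frame("top");cv2.imwrite("pics/t2.png",cv2.resize(f["color"][165:295,230:380],None,fx=5,fy=5,interpolation=cv2.INTER_CUBIC))
f=eyes.grab_frame("wrist"); cv2.imwrite("pics/w2.png",cv2.resize(f["color"],(800,600),interpolation=cv2.INTER_CUBIC))
E
```

```text
fix [ 5.54913239e+02 -1.39704163e+02  1.34273716e-01] [-0.129  1.508 -0.005] [[-0.7, 0.5], [0.2, 1.3], [0.2, -1.5], [0.3, -0.8]]
plate [ 5.44723998e+02 -7.19746752e+01  1.17420226e-02] [-0.815 69.996 -0.128] [[-0.7, 1.0], [0.8, 1.4], [0.1, -0.9], [-0.2, -1.8]]
False 6.3333 [539.44856203 -27.30791017  30.05563732] [ 0.63597829  0.11732396 -0.41716669]
```

View pics/t2.png

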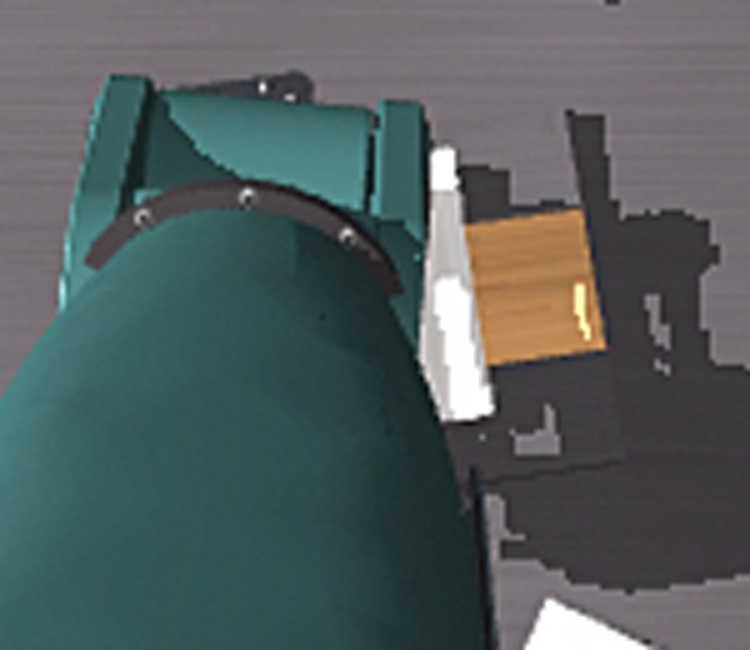

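The top view is mostly blocked by the arm. The plate's leading edge runs from (456,150) to (493,412), so the plate is now square to the fixture. I'll check its sideways position in the wrist view.

View pics/w2.png

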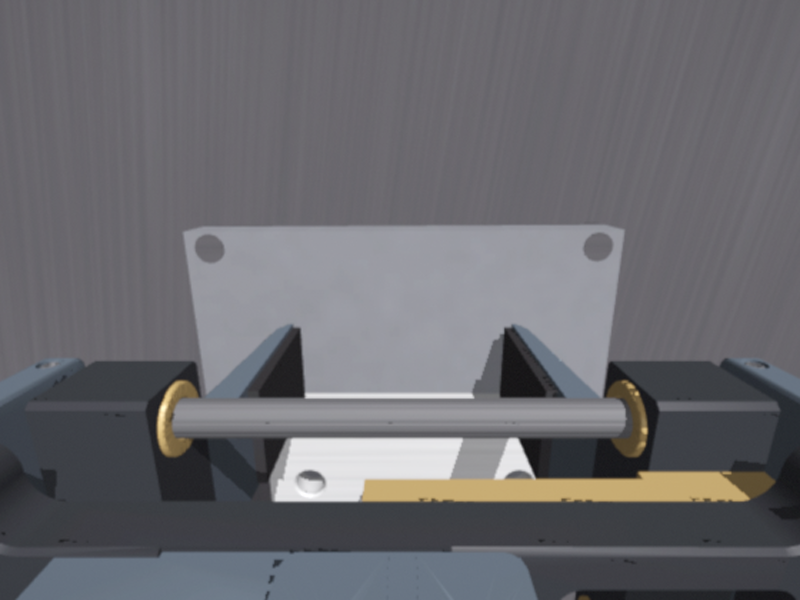

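```bash
cat >> h.py <<'E'
def bp(f,px,z):
    R=cv2.Rodrigues(np.float64(f["rvec"]))[0];t=np.ravel(f["tvec"]);K=f["intrinsics"]
    d=R.T@np.linalg.solve(K,[px[0],px[1],1]);c=-R.T@t;q=c+d*(z-c[2])/d[2];return rel(np.r_[q[:2],F[2]])[:2]
E
python3 - <<'E'
from cell import env,eyes
from h import *
f=eyes.grab_frame("wrist");o=lambda a:(np.array(a)+.5)*.7-.5
for n,a,z in [("back corner near",(184,230),24),("back far",(623,229),24),("hole near",(310,481),36),("hole far",(519,479),36),("edgeL",(310,393),36),("edgeR",(490,393),36)]: print(n,bp(f,o(a),z))
p=PL(36); print([((q+.5)/.7-.5).round().tolist() for q in proj(f,[fx(-47,60,36),fx(47,60,36)])])
E
```

```text
back corner near [-88.872 170.162]
back far [ 89.671 170.649]
hole near [-41.556  59.152]
hole far [52.479 60.255]
edgeL [-39.023 103.102]
edgeR [ 37.03  103.136]
[[298.0, 479.0], [507.0, 479.0]]
```

The plate is square, at y≈54 mm, but about 5 mm too far toward +x. A shallow diagonal push stays within the friction cone and should carry it back.

```bash
python3 - <<'E'
from cell import env,eyes
from h import *
g=env.move_l(fx(-5.2,90,30),max_speed=25,guard=12)
s=env.sense();print(g,s["time"],s["tool_pos"],s["wrist_force"])
f=eyes.grab_frame("wrist"); cv2.imwrite("pics/w3.png",cv2.resize(f["color"][240:380,170:390],None,fx=3.6,fy=3.6,interpolation=cv2.INTER_CUBIC))
E
```

```text
False 7.6583 [537.44124355 -52.91152873  29.8699638 ] [-0.01244501  0.84081424  0.21393278]
```

View pics/w3.png

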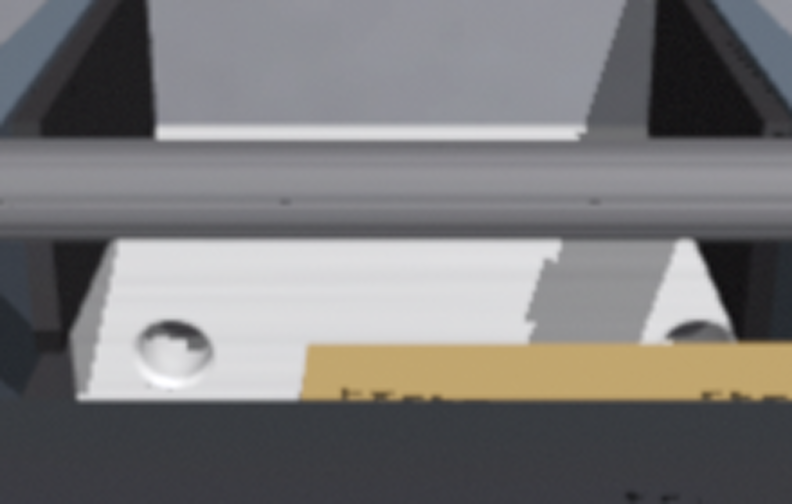

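The near hole is at crop (174,353) and the far hole, half hidden, at about (700,347). The plate stuck to the fingers with almost no slip.

```bash
python3 - <<'E'
from cell import env,eyes
from h import *
f=eyes.grab_frame("wrist");o=lambda a:(np.array(a)+.5)/3.6-.5+[170,240]
print(bp(f,o((174,353)),36)-[-47,6],bp(f,o((700,350)),36)-[47,6])
E
```

```text
[ 0.598 27.319] [ 0.536 28.029]
```

```bash
python3 - <<'E'
from cell import env,eyes
from h import *
print(env.move_l(fx(-5.4,68,30),max_speed=25,guard=12))
for y in (65,64,63,62):
    g=env.move_l(fx(-5.4,y,30),max_speed=10,guard=12)
    s=env.sense();print(g,y,s["time"],s["wrist_force"].round(2) if hasattr(s["wrist_force"],"round") else s["wrist_force"])
    if g: break
env.wait(.3)
f=eyes.grab_frame("wrist"); cv2.imwrite("pics/w4.png",cv2.resize(f["color"][240:380,170:390],None,fx=3.6,fy=3.6,interpolation=cv2.INTER_CUBIC))
E
```

```text
False
False 65 9.2417 [ 0.16  0.2  -0.31]
False 64 9.4917 [ 0.59  0.5  -0.65]
False 63 9.7417 [ 0.17 -0.24 -0.17]
False 62 9.9917 [ 0.05 -0.09 -0.44]
```

View pics/w4.png

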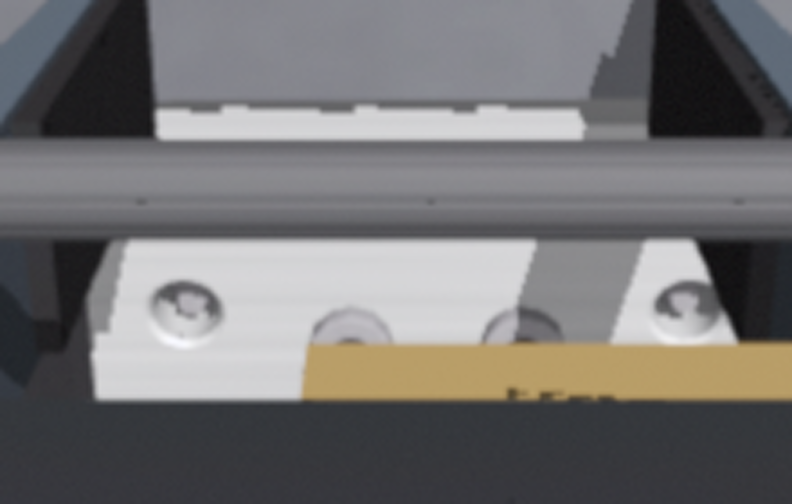

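The plate has dropped: it looks smaller, a gap shows at the ledge edge, and the pins show in both holes at (186,308) and (688,306). I'll back off, clear away and check from above.

```bash
python3 - <<'E'
from cell import env,eyes
from h import *
env.move_l(fx(-5.4,85,30),max_speed=40)
env.move_l(fx(0,110,210),max_speed=150)
env.move_j([1.243,0.379,1.734,0,1.028,-0.033])
f=eyes.grab_frame("top");cv2.imwrite("pics/t5.png",cv2.resize(f["color"][175:285,240:370],None,fx=5,fy=5,interpolation=cv2.INTER_CUBIC))
o=lambda q:((q-[240,175]+.5)*5-.5).round().tolist()
print("expected seated",o(proj(f,w(F,PL(27)))));print(env.sense()["time"])
E
```

```text
expected seated [[325.0, 124.0], [507.0, 99.0], [550.0, 361.0], [364.0, 387.0], [409.0, 149.0], [439.0, 339.0]]
15.225
```

View pics/t5.png

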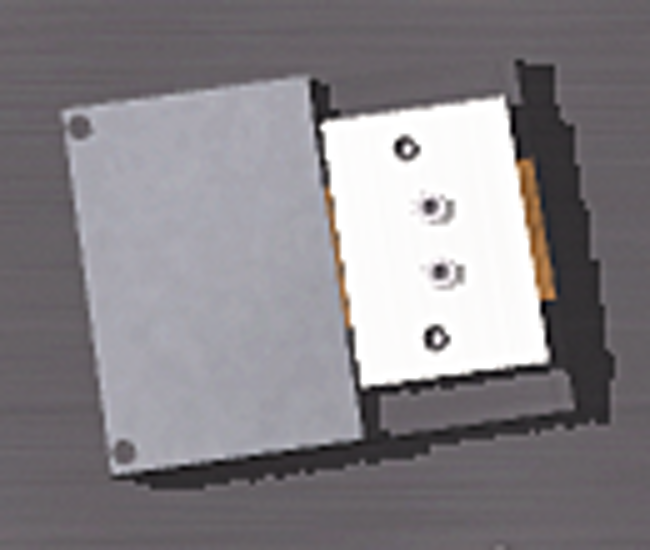

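The plate's corners at (321,122), (506,96), (548,361) and (362,387) match the expected seated positions within about 2 mm. Both pins show in the holes, and a narrow strip of wood shows between the plate and the ledge. It is seated, so I'm handing in.

```bash
python3 -c "
from cell import env
print(env.hand_in())"
```

```text
the job is handed in; nothing more can be done
None
```

The plate is seated flat over both pins as far as the cameras show, the arm is clear of everything, and the job is handed in after about 15 s; the hand-in gave no verdict.

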